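# Ready the cup and open the safety-capped glaze bottle

## Robot

A 6-joint arm with a two-finger parallel gripper is mounted at the origin on the work surface. World frame = base frame: x ahead of the robot, y to its left, z up, the work surface at z = 0. Lengths are in mm, angles in rad, forces in N, time in s.
With the tool pointing down it reaches from about 325 to 900 mm from the base axis. Payload 6.1 kg.
Tool frame: the origin (TCP) lies at the very end of the fingers, on their centre line; the grasp point (between the pads) lies 19 mm behind it; z points along the fingers, y is the line along which they close (so a half turn about z gives the same grasp; the last joint's range is limited). The gripper opens to 87 mm and grips with 3 to 60 N. Pads are 19 mm wide; open, the fingers measure 117 mm over their backs; the gripper's body (75 mm by 190 mm) begins 51 mm behind the grasp point.
Start: joints at [-1.34, 0.22, 1.526, -0, 1.395, -0.126], TCP at [218.291, -585.632, 222.538] pointing down, gripper open.
Joint ranges: [-2.98, 2.98], [-0.91, 2.08], [0.09, 2.57], [-1.24, 4.39], [0.2, 2.65], [-2.68, 2.68]. Speed limits (rad/s): [2.57, 2.57, 3.01, 3.14, 3.14, 3.14].

## Interface

Orientations are given as a rotation vector (axis times angle).
In Python, from station import bot, viewer, ticket gives the robot as it stands.
- The arm moves only by the tool move_arm, never from a script. Its argument "increments" is a list of rows, each a list of 3 entries, a list of its own where there are three numbers: the shift along the tool's x, y, z as a fraction of full scale, then the turn, a rotation vector about the tool's x, y, z as a fraction of full scale, then the opening, from -1 (shut) to 1 (fully open). A call has 1 to 10 rows; each row shifts and turns the commanded pose from where the row before left it, along the tool's axes as they then stand; what a row does not reach is not made up. Full scale, the value 1, is 400 mm for a shift and 30 degrees for a turn. A row lasts 1/8 s, in which the tool goes at most 62.5 mm and 10.7 degrees, less where a joint would pass 70% of its speed; a pose out of reach is approached as far as the arm can. A call with a number of a shift or a turn outside -1 to 1 is refused whole. A call with a gripper value outside its range is refused whole. The fingers move at their own pace and stop on an object; the grip force is fixed at half the most. Time passes only in rows, so rows that do not move let the fingers close. It gives the time, the measured TCP pose, the force, the opening and the grip force at its end, in the units of the state.
- bot.state(): the state, without advancing time (a new reading comes with each control period).
- viewer.read_camera(name): name is "side" or "top"; returns a dict with "image" (384x512x3 uint8, red, green, blue), "fx", "fy", "cx", "cy" (pixels), "pose" (4x4, takes a point from camera to world coordinates). Camera axes: x right, y down, z forward; pixel columns grow to the right and rows downward; lengths in mm; the calibration is good to about 2 mm. A picture is of the moment at which its call begins. There is no depth.
- ticket.sign_off(): hands the job in; it is judged then, once.
The state is a dict: "time_s": time; "q": joint angles; "dq": joint speeds; "effort": joint torques, N m; "tcp_pos": TCP position; "orientation": TCP orientation; "force": force on the tool from outside, world axes, zero at the start; "wrist_torque": the same for the moment, N m; "gripper_width": finger opening in mm; "grasp_force": force on a finger pad.
Only numpy, scipy, OpenCV 4.12 (cv2) and the standard library are available. Lean on these libraries where they do the work, as an engineer would, in place of code of your own. Each camera call takes 0.05 s, during which the arm holds its last target. There are 200 camera calls.

## Task

Get ready to pour glaze: first turn the square cup over so that it stands mouth-up on the bench, and let go of it. Then open the clamped glaze bottle: push its orange safety cap down, twist it counter-clockwise until it is free, lift it off and finish while still holding the cap, level and still, about 8 cm above where it sat, over the bottle. Leave everything else on the bench where it is.

Things in the scene. Friction and masses are not known exactly. Their poses are not given: they have to be found in the camera images.
- bottle: White round glaze bottle with a blue band (82 mm across), fixed upright by clamping in a 110 x 110 x 24 mm wooden block screwed to the bench; it cannot move or turn. Origin: centre of the block's underside, on the bench; z up. Its neck carries two lugs on the bottle's x axis.
- bottle_mouth (a point): Centre of the bottle's mouth (top rim of the neck), 117 mm above the bench, on the bottle's axis.
- cap: Orange push-and-turn safety cap, loose, about 60 g: round, 58 mm across, 26.5 mm high to its flat deck, on which stands a grip wing (50 mm long on the cap's x axis, 14 mm thick on y, 26 mm high, white stripe on top). Origin: centre of the lower rim; z up through the wing. Locked: origin 105.5 mm above the bench, deck 132 mm, wing top 158 mm, x axis along the bottle's x axis.
- cap_wing (a point): On the cap's axis inside the wing, 20 mm above the deck, 46.5 mm above the cap's origin. The wing can be gripped from above with the fingertips resting on the deck. Freeing the cap: push it down, keep it down and turn counter-clockwise seen from above past 50 degrees (60 to 110 is good, 75 ideal), lift straight up. Unpushed it neither turns nor lifts; it never turns clockwise.
- plug (a joint): How far the sprung seal plug in the bottle's mouth is pressed down, in m; the cap's inside rests on it. 0 at the start (cap locked), bottoms at 0.011. The cap can turn when pushed down 8 mm or more. The spring resists with about 6 N at first, 10 N at 8 mm, 12 N at 11 mm, and returns the plug when let up.
- cup: Square earthenware cup, terracotta with a blue band round its rim: 54 x 54 mm, 64 mm high, walls and base 4 mm, about 140 g, loose. Origin: centre of its mouth (rim plane); z runs from the mouth out through the base; x, y square to its sides. Starts mouth-down: origin on the bench, z up. When mouth-up on the bench, z points down and the origin is 64 mm above the bench.
- cup_mid (a point): Centre of the cup, on its axis 32 mm from the rim plane. The cup lies steadily on any flat side, so it can be turned over in two quarter turns with a regrasp between.
- pot: Bystander: round terracotta clay pot, 120 mm across, 104 mm high. Origin: centre of its underside.
- bowl: Bystander: white bowl, 120 mm across, 50 mm high. Origin: centre of its underside.
- brush: Bystander: glaze brush, 180 mm long, lying along its x axis on the bench.
- rib: Bystander: wooden-handled spatula, 200 mm long, lying along its x axis on the bench.
- jar_red: Bystander: red glaze jar with white lid, 60 mm across, 85 mm high. Origin: centre of its underside.
- jar_yellow: Bystander: yellow glaze jar with white lid, 60 mm across, 85 mm high. Origin: centre of its underside.
- jar_green: Bystander: green glaze jar with white lid, 60 mm across, 85 mm high. Origin: centre of its underside.

How it is judged (in metres and radians):
On the way, in this order (a step that is already met when the one before it is completed fails the run):
1. the cup stands mouth-up on the bench, released and still (angle between cup's own z axis and vertical above 3.02 rad and height (world z) of cup between 0.06 and 0.068 m and linear speed of cup below 0.02 m/s and contact force between the fingers and cup below 0.05 N), for 0.3 s.
2. the cap is pushed down on the bottle (more than 6 mm) (value of joint plug above 0.006 m and z of cap in the frame of bottle below 0.1 m), for 0.05 s.
3. the cap, still on the neck, is twisted more than 35 degrees (angle between the x axis of cap and the x axis of bottle, either way round above 0.61 rad and z of cap in the frame of bottle below 0.11 m and horizontal distance between cap and bottle below 0.012 m), for 0.05 s.
At the end, for the whole second after the job is handed in: The gripper holds the cap still (fingers touching it with over 1 N, nothing else touching it), within 20 degrees of level, its lower rim 40 to 140 mm above where it sat locked and its axis within 30 mm of the bottle's; the cup stands mouth-up on the bench (within 7 degrees), released and at rest (all of step 1 and z of cap in the frame of bottle between 0.1455 and 0.2455 m and horizontal distance between cap and bottle_mouth below 0.03 m and angle between cap's own z axis and vertical below 0.35 rad and linear speed of cap below 0.03 m/s and contact force between the fingers and cap above 1 N and contact force between cap and bottle below 0.05 N and contact force between cap and cup below 0.05 N and value of joint plug below 0.003 m); the arm keeps its last pose, push and grip.
It fails at once if a bystander is moved more than 30 mm (distance of any of jar_red, jar_yellow, jar_green, pot, bowl, brush, rib from where it was at the start of the episode above 0.03 m).
It also fails if it takes over 72 s, if anything falls off the work surface, if the arm or the gripper's body presses on something with over 40 N, if the wrist force passes 120 N, or if a joint passes its speed limit or range.

## Working session

There is one attempt and no reset: what is moved stays moved. The work goes in short steps, Python scripts to look and compute and a tool call to move; the robot and the scene stay as the last step left them, time stands still between calls to the robot, and variables do not carry over. Pictures are saved under pics/ and viewed, at most 10 in all, crops included, and the job is handed in when it is done.

Besides the shell and the picture viewer there is one more tool, called after "Request:" by a JSON object that holds its "fn" and its "kwargs". move_arm: Moves the arm, as the interface text tells. Shift numbers are shares of 400 mm and turn numbers shares of 30 degrees, none past 1 either way. Its arguments: {"type":"object","properties":{"increments":{"type":"array","items":{"type":"array"}}},"required":["increments"]}

```bash
mkdir -p pics; ls; python3 - <<'E'
from station import bot, viewer
import cv2, numpy as np
s=bot.state(); print(s)
ims=[]
for n in("top","side"):
    c=viewer.read_camera(n); print(n,c["fx"],c["fy"],c["cx"],c["cy"]); print(np.round(c["pose"],3).tolist())
    cv2.imwrite(f"pics/{n}0.png",c["image"][:,:,::-1])
E
```

```text
pics
{'time_s': 0.0, 'q': array([-1.34009403e+00,  2.21246916e-01,  1.52763052e+00, -1.97452051e-05,
        1.39468628e+00, -1.26068323e-01]), 'dq': array([-0.00040709, -0.00116953, -0.00292173,  0.00046323,  0.00017658,
       -0.00065836]), 'effort': array([-9.03523924e-04, -4.94620800e+01, -3.87373030e+01,  6.96643931e-02,
        5.71560336e-02, -1.67652470e-04]), 'tcp_pos': array([ 218.1449905 , -585.02310657,  221.41410474]), 'orientation': array([-3.08980314e+00, -5.57102810e-01,  1.92275116e-04]), 'force': array([-0.92237607, -0.89642137, -0.39080145]), 'wrist_torque': array([-0.0153977 , -0.01650725,  0.0036927 ]), 'grasp_force': 0.0, 'gripper_width': 87.242752063386}
top 372.9333201489149 372.9333201489149 265.40407432310076 190.32060801372353
[[0.009, -0.997, 0.072, 478.465], [-1.0, -0.01, -0.018, 38.848], [0.019, -0.072, -0.997, 1348.794], [0.0, 0.0, 0.0, 1.0]]
side 487.45220326529676 487.45220326529676 252.64241003225422 193.79694462974328
[[-0.999, -0.034, 0.026, 526.949], [-0.04, 0.574, -0.818, 1236.549], [0.013, -0.818, -0.575, 977.681], [0.0, 0.0, 0.0, 1.0]]
```

View pics/top0.png

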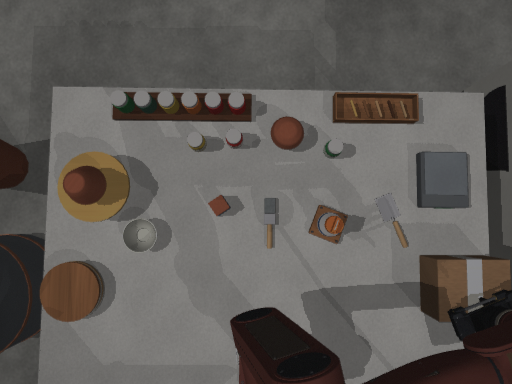

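View pics/side0.png

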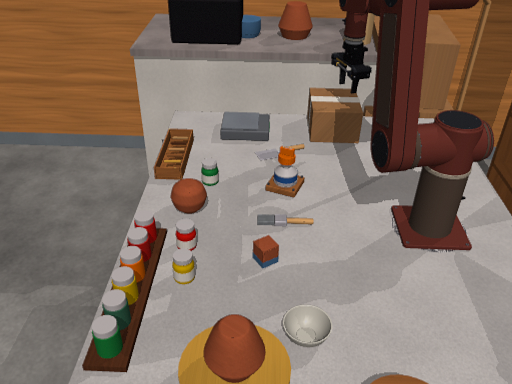

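The top view shows the cup near (219,205) and the bottle with its orange cap near (328,224). In the side view, the cup is near (265,250) and the cap near (287,155). Zooming in on both and measuring.

```bash
cat > h.py <<'E'
import cv2, numpy as np
from station import bot, viewer
def ray(c,p):
    d=np.array([(p[0]-c["cx"])/c["fx"],(p[1]-c["cy"])/c["fy"],1.]); P=np.array(c["pose"]); return P[:3,3],P[:3,:3]@d
def onz(c,p,z):
    o,d=ray(c,p); return o+d*(z-o[2])/d[2]
def proj(c,X):
    P=np.array(c["pose"]); v=P[:3,:3].T@(np.array(X,float)-P[:3,3]); return np.array([c["fx"]*v[0]/v[2]+c["cx"],c["fy"]*v[1]/v[2]+c["cy"]])
def tri(c1,p1,c2,p2):
    A=[];b=[]
    for c,p in((c1,p1),(c2,p2)):
        o,d=ray(c,p); d/=np.linalg.norm(d); M=np.eye(3)-np.outer(d,d); A.append(M); b.append(M@o)
    return np.linalg.solve(A[0]+A[1],b[0]+b[1])
def hsv(c): return cv2.cvtColor(c["image"],cv2.COLOR_RGB2HSV)
def blob(m,box):
    x0,y0,x1,y1=box; k=np.zeros(m.shape,np.uint8); k[y0:y1,x0:x1]=(m[y0:y1,x0:x1]>0)*255
    cs,_=cv2.findContours(k,cv2.RETR_EXTERNAL,cv2.CHAIN_APPROX_NONE); ct=max(cs,key=cv2.contourArea); return ct
def crop(c,box,s): 
    x0,y0,x1,y1=box; return cv2.resize(c["image"][y0:y1,x0:x1,::-1],None,fx=s,fy=s,interpolation=cv2.INTER_CUBIC)
E
python3 - <<'E'
from h import *
t=viewer.read_camera("top"); s=viewer.read_camera("side")
boxes=[(t,(199,185,239,225)),(t,(303,199,353,249)),(s,(240,225,290,275)),(s,(260,140,310,200))]
m=[cv2.resize(crop(c,b,8),(400,300)) if 0 else cv2.resize(crop(c,(b[0],b[1],b[0]+(b[3]-b[1])*4//3,b[3]),8),(400,300)) for c,b in boxes]
cv2.imwrite("pics/z.png",np.vstack([np.hstack(m[:2]),np.hstack(m[2:])]))
ht=hsv(t);hs=hsv(s)
red=lambda h:cv2.inRange(h,(0,110,50),(12,255,255))
ct=blob(red(ht),(199,185,239,225)); print("cup top",cv2.minAreaRect(ct), cv2.convexHull(ct)[:,0].tolist())
orn=lambda h:cv2.inRange(h,(5,170,130),(18,255,255))
ct=blob(orn(ht),(310,205,350,245)); print("cap top",cv2.minAreaRect(ct),cv2.boundingRect(ct))
ct=blob(orn(hs),(265,140,310,180)); print("cap side",cv2.minAreaRect(ct),cv2.boundingRect(ct))
ct=blob(cv2.inRange(hs,(0,110,50),(130,255,255)),(245,230,285,272)); print("cup side",cv2.boundingRect(ct),cv2.convexHull(ct)[:,0].tolist())
E
```

```text
cup top ((218.69229125976562, 205.0384521484375), (15.254255294799805, 15.531603813171387), 56.3099365234375) [[221, 195], [222, 196], [228, 205], [229, 207], [228, 208], [219, 214], [216, 214], [214, 212], [208, 203], [220, 195]]
cap top ((329.25, 222.75001525878906), (5.375871658325195, 13.914020538330078), 18.43494987487793) (326, 217, 9, 14)
cap side ((286.5, 155.5), (17.0, 15.0), 90.0) (279, 147, 16, 18)
cup side (253, 235, 26, 33) [[278, 245], [278, 250], [277, 261], [275, 262], [268, 265], [263, 267], [262, 267], [254, 258], [253, 254], [253, 241], [268, 235]]
```

View pics/z.png

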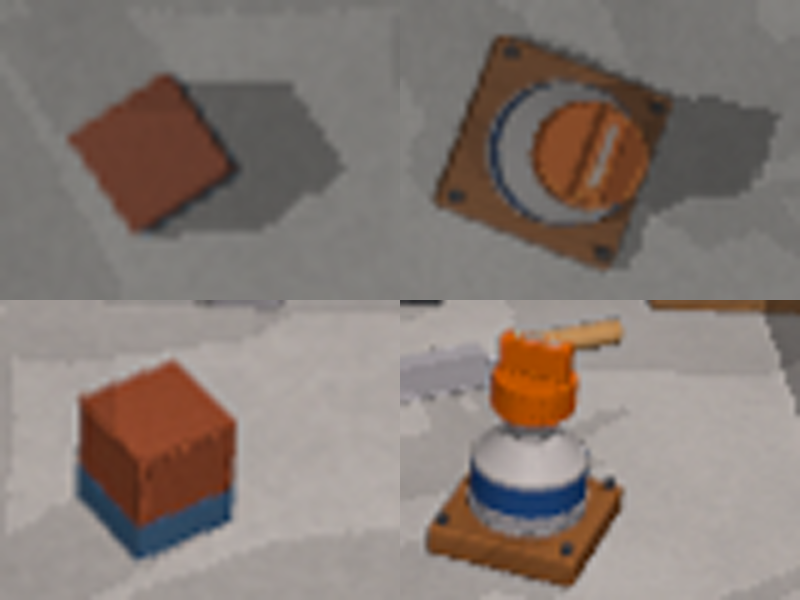

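The crops are clear: the cup is mouth-down, rotated about 35°. The cap wing stripe runs along the block edge, with its centre near top pixel (336,225). Now positions.

```bash
python3 - <<'E'
from h import *
from scipy.spatial.transform import Rotation as R
t=viewer.read_camera("top"); s=viewer.read_camera("side")
f=lambda x,y,x0,y0,k=7.5,ky=None:(x0+(x)/k-.5,y0+y/(ky or k)-.5)
cu=[onz(t,f(x,y,199,185,400/53),64)[:2] for x,y in((165,75),(70,140),(135,232),(238,165))]
cu=np.array(cu); print("cup",cu.mean(0),[np.degrees(np.arctan2(*(cu[(i+1)%4]-cu[i])[::-1]))%90 for i in range(4)],np.linalg.norm(np.roll(cu,-1,0)-cu,axis=1))
b=np.array([onz(t,f(x-400,y,303,199,400/66,6),24)[:2] for x,y in((497,36),(668,100),(610,268),(437,198))])
print("block",b.mean(0),[np.degrees(np.arctan2(*(b[(i+1)%4]-b[i])[::-1]))%90 for i in range(4)],np.linalg.norm(np.roll(b,-1,0)-b,axis=1))
w=np.array([onz(t,f(x-400,y,303,199,400/66,6),158)[:2] for x,y in((614,125),(590,188))]); print("wing",w.mean(0),np.degrees(np.arctan2(*(w[0]-w[1])[::-1])))
# side cup: crop 66x50 ->400x300
cs=[onz(s,f(x,y-300,240,225,400/66,6),64)[:2] for x,y in((172,360),(80,400),(140,438),(235,422))]; 
cs=[onz(s,f(x,y-300,240,225,400/66,6),64)[:2] for x,y in((172,360),(80,397),(140,457),(235,422))]; cs=np.array(cs);print("cup side",cs.mean(0),[np.degrees(np.arctan2(*(cs[(i+1)%4]-cs[i])[::-1]))%90 for i in range(4)])
bs=np.array([onz(s,f(x-400,y-300,260,140,5,5),24)[:2] for x,y in((428,532),(620,488))]); print("block side",bs.mean(0))
print("tool R\n",R.from_rotvec(bot.state()["orientation"]).as_matrix().round(3))
# other objects
for n,p,z in(("jars/rib tip",(270,198),0),("rib end",(270,247),0),("spat",(383,195),0),("spat2",(406,245),0),("bowl",(141,236),50),("green",(334,148),85),("red",(234,138),85),("yel",(196,141),85),("pot",(288,133),104)): print(n,onz(t,p,z)[:2].round())
E
```

```text
cup [520.12595117 175.32634303] [np.float64(35.198221698381445), np.float64(36.107521584095224), np.float64(33.719265078203), np.float64(39.76919762375541)] [52.17692862 51.3957581  55.60303916 52.99293951]
block [ 458.42880898 -208.17446395] [np.float64(69.81498506362993), np.float64(70.71799434465836), np.float64(68.3278399509167), np.float64(69.80102055498037)] [107.26943334 105.08767666 108.9872275  102.24611951]
wing [ 457.38096441 -209.05237278] -20.98848099769429
cup side [521.5511025  176.64011182] [np.float64(34.77834986481097), np.float64(35.46273558713946), np.float64(31.73328637801231), np.float64(34.4307152134904)]
block side [ 459.64769178 -202.79928599]
tool R
 [[ 0.937  0.349 -0.   ]
 [ 0.349 -0.937  0.001]
 [ 0.    -0.001 -1.   ]]
jars/rib tip [548.  -3.]
rib end [372.  -4.]
spat [ 563. -415.]
spat2 [ 383. -496.]
bowl [411. 441.]
green [ 718. -219.]
red [749. 125.]
yel [737. 254.]
pot [764. -59.]
```

```bash
cat >> h.py <<'E'
from scipy.spatial.transform import Rotation as R, Slerp
import json
def frame(psi,beta):  # tool y azimuth psi deg; beta: back tilt deg (- turn about tool y)
    p=np.radians(psi); y=np.array([np.cos(p),np.sin(p),0]); z=np.array([0,0,-1.]); 
    return R.from_matrix(np.column_stack([np.cross(y,z),y,z]))*R.from_euler('y',-beta,degrees=True)
def plan(wps,start=None):
    """wps: (grasp point, R, grip[, rows]); prints rows, rounding carried along."""
    s=bot.state(); T,Q=(s["tcp_pos"],R.from_rotvec(s["orientation"])) if start is None else start
    out=[]
    for w in wps:
        g,Rt,gr=w[:3]; tgt=np.array(g)+19*Rt.as_matrix()[:,2]; T0,Q0=T,Q
        n=max(1,int(np.ceil(max(np.linalg.norm(tgt-T)/52,np.degrees((Q.inv()*Rt).magnitude())/9.3))))
        if len(w)>3:n=max(n,w[3])
        sl=Slerp([0,1],R.concatenate([Q0,Rt]))
        for i in range(1,n+1):
            d=np.round(Q.inv().apply(T0+(tgt-T0)*i/n-T)/400,3); r=np.round((Q.inv()*sl(i/n)).as_rotvec(degrees=True)/30,3)
            T=T+Q.apply(d*400); Q=Q*R.from_rotvec(r*30,degrees=True); out.append([(d+0.).tolist(),(r+0.).tolist(),gr])
    for i in range(0,len(out),10): print(json.dumps(out[i:i+10]).replace(" ",""))
    return T,Q
def st():
    s=bot.state(); Q=R.from_rotvec(s["orientation"]); print("t",s["time_s"],"q",s["q"].round(2).tolist(),"grasp",(s["tcp_pos"]-19*Q.as_matrix()[:,2]).round(1),"w",round(s["gripper_width"],1),s["force"].round(1)); return s
E
python3 - <<'E'
from h import *
F=frame(-54.7,50); z=F.as_matrix()[:,2]; C=np.array([521,176,32.]); A=C-90*z
plan([((400,-200,300),frame(-60,0),1),(A+[0,0,130],F,1),(A,F,1)])
E
```

```text
[[[0.085,-0.083,-0.016],[0.0,0.0,-0.035],1],[[0.086,-0.081,-0.017],[0.0,0.0,-0.036],1],[[0.088,-0.079,-0.016],[0.0,0.0,-0.035],1],[[0.089,-0.078,-0.016],[-0.001,0.0,-0.036],1],[[0.09,-0.076,-0.016],[0.0,0.0,-0.035],1],[[0.092,-0.075,-0.017],[0.0,0.0,-0.035],1],[[0.094,-0.073,-0.016],[0.0,0.0,-0.036],1],[[0.094,-0.071,-0.016],[0.0,0.0,-0.035],1],[[0.096,-0.069,-0.017],[0.0,0.0,-0.035],1],[[0.096,-0.075,0.02],[-0.009,-0.185,-0.018],1]]
[[[0.099,-0.074,0.011],[-0.008,-0.185,-0.019],1],[[0.1,-0.074,0.001],[-0.009,-0.185,-0.018],1],[[0.1,-0.072,-0.01],[-0.008,-0.185,-0.019],1],[[0.1,-0.071,-0.019],[-0.009,-0.185,-0.018],1],[[0.097,-0.07,-0.029],[-0.009,-0.185,-0.018],1],[[0.096,-0.069,-0.039],[-0.008,-0.186,-0.019],1],[[0.091,-0.068,-0.048],[-0.009,-0.185,-0.018],1],[[0.087,-0.067,-0.058],[-0.008,-0.185,-0.019],1],[[0.083,0.0,0.07],[0.0,0.0,0.0],1],[[0.083,0.0,0.069],[0.0,0.0,0.0],1]]
[[[0.083,0.0,0.07],[0.0,0.0,0.0],1]]
```

Request:
{"fn": "move_arm", "kwargs": {"increments": [[[0.085, -0.083, -0.016], [0, 0, -0.035], 1], [[0.086, -0.081, -0.017], [0, 0, -0.036], 1], [[0.088, -0.079, -0.016], [0, 0, -0.035], 1], [[0.089, -0.078, -0.016], [0, 0, -0.036], 1], [[0.09, -0.076, -0.016], [0, 0, -0.035], 1], [[0.092, -0.075, -0.017], [0, 0, -0.035], 1], [[0.094, -0.073, -0.016], [0, 0, -0.036], 1], [[0.094, -0.071, -0.016], [0, 0, -0.035], 1], [[0.096, -0.069, -0.017], [0, 0, -0.035], 1], [[0.096, -0.075, 0.02], [-0.009, -0.185, -0.018], 1]]}}

```text
time_s: 1.55
tcp_pos: [418.8, -155.1, 275.3]
orientation: [2.996, 0.813, -0.141]
force: [0.7, -0.2, -0.2]
gripper_width: 87.1
grasp_force: 0.0
```

Request:
{"fn": "move_arm", "kwargs": {"increments": [[[0.099, -0.074, 0.011], [-0.008, -0.185, -0.019], 1], [[0.1, -0.074, 0.001], [-0.009, -0.185, -0.018], 1], [[0.1, -0.072, -0.01], [-0.008, -0.185, -0.019], 1], [[0.1, -0.071, -0.019], [-0.009, -0.185, -0.018], 1], [[0.097, -0.07, -0.029], [-0.009, -0.185, -0.018], 1], [[0.096, -0.069, -0.039], [-0.008, -0.186, -0.019], 1], [[0.091, -0.068, -0.048], [-0.009, -0.185, -0.018], 1], [[0.087, -0.067, -0.058], [-0.008, -0.185, -0.019], 1]]}}

```text
time_s: 2.55
tcp_pos: [566.1, 208.7, 207.8]
orientation: [2.51, 0.799, -1.174]
force: [1.2, -0.4, 0.3]
gripper_width: 87.0
grasp_force: 0.0
```

```bash
python3 - <<'E'
from h import *
st()
F=frame(-54.7,50); z=F.as_matrix()[:,2]; C=np.array([521,176,32.]); A=C-90*z
print((A+[0,0,130]))
plan([(A,F,1),(C,F,1,3)])
E
```

```text
t 2.55 q [0.34, 0.91, 0.82, -0.27, 2.25, 1.22] grasp [578.  217.2 220. ] w 87.0 [ 1.2 -0.4  0.3]
[577.26778991 215.83981599 219.85088487]
[[[0.083,0.001,0.07],[0.0,0.001,0.0],1],[[0.082,0.0,0.071],[0.001,0.002,0.0],1],[[0.082,0.001,0.07],[0.0,0.001,0.0],1],[[0.0,0.0,0.075],[0.0,0.0,0.0],1],[[0.0,0.0,0.075],[0.0,0.0,0.0],1],[[0.001,0.0,0.075],[0.0,0.0,0.0],1]]
```

Request:
{"fn": "move_arm", "kwargs": {"increments": [[[0.083, 0.001, 0.07], [0, 0, 0], 1], [[0.083, 0, 0.07], [0, 0, 0], 1], [[0.083, 0, 0.07], [0, 0, 0], 1], [[0, 0, 0], [0, 0, 0], 1]]}}

```text
time_s: 3.05
tcp_pos: [562.7, 205.8, 73.2]
orientation: [2.506, 0.799, -1.184]
force: [-1.3, 0.4, 0.3]
gripper_width: 87.0
grasp_force: 0.0
```

```bash
python3 - <<'E'
from h import *
st()
t=viewer.read_camera("top"); s=viewer.read_camera("side")
F=frame(-54.7,50); z=F.as_matrix()[:,2]; C=np.array([521,176,32.])
plan([(C,F,1,3)])
a=crop(t,(175,165,275,240),4); b=crop(s,(195,180,295,255),4)
cv2.imwrite("pics/a1.png",np.hstack([a,b]))
E
```

```text
t 3.05 q [0.34, 1.04, 0.87, -0.24, 2.08, 1.27] grasp [574.7 214.2  85.2] w 87.0 [-1.3  0.4  0.3]
[[[0.001,-0.001,0.075],[0.0,0.001,0.0],1],[[0.001,0.0,0.076],[0.0,0.0,0.0],1],[[0.0,-0.001,0.075],[-0.001,0.001,0.0],1]]
```

View pics/a1.png

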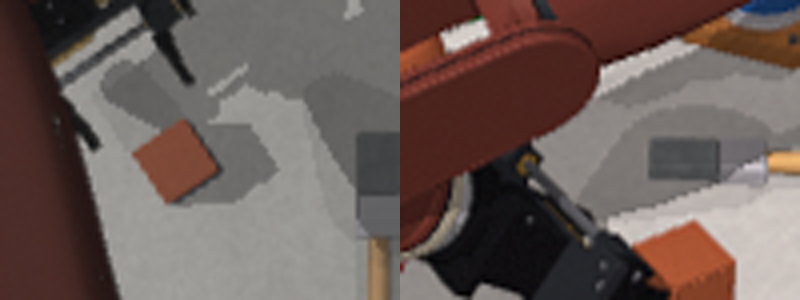

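The open fingers straddle the cup at about (150,130)/4 in the top crop, with sides parallel. Moving in and gripping.

Request:
{"fn": "move_arm", "kwargs": {"increments": [[[0, 0, 0.075], [0, 0, 0], 1], [[0, 0, 0.075], [0, 0, 0], 1], [[0, 0, 0.075], [0, 0, 0], 1], [[0, 0, 0], [0, 0, 0], -1], [[0, 0, 0], [0, 0, 0], -1], [[0, 0, 0], [0, 0, 0], -1], [[0, 0, 0], [0, 0, 0], -1], [[0, 0, 0], [0, 0, 0], -1]]}}

```text
time_s: 4.15
tcp_pos: [509.9, 167.4, 20.6]
orientation: [2.513, 0.8, -1.17]
force: [2.7, 2.5, 4.0]
gripper_width: 54.1
grasp_force: 30.0
```

```bash
python3 - <<'E'
from h import *
s=st(); print(s["grasp_force"])
F=frame(-54.7,50); F2=frame(-54.7,-40); 
g=np.array([521,176,32.])
plan([(g+[15,10,70],F,-1,3),(g+[20,14,70],F2,-1,14),(g+[20,14,-3],F2,-1,4)])
E
```

```text
t 4.15 q [0.32, 0.94, 1.13, -0.24, 1.9, 1.29] grasp [521.8 175.8  32.8] w 54.1 [2.7 2.5 4. ]
30.00005495036021
[[[-0.035,0.0,-0.048],[0.0,-0.001,0.0],-1],[[-0.035,0.0,-0.048],[0.0,-0.001,0.0],-1],[[-0.034,0.0,-0.049],[0.0,0.0,0.0],-1],[[0.004,0.0,-0.004],[0.0,0.214,0.0],-1],[[0.005,0.0,-0.004],[0.0,0.215,0.0],-1],[[0.005,0.0,-0.003],[0.0,0.214,0.0],-1],[[0.005,0.0,-0.003],[0.0,0.214,0.0],-1],[[0.005,0.0,-0.002],[0.0,0.214,0.0],-1],[[0.006,-0.001,-0.001],[0.0,0.215,0.0],-1],[[0.006,0.0,-0.001],[0.0,0.214,0.0],-1]]
[[[0.006,0.0,0.0],[0.0,0.214,0.0],-1],[[0.006,0.0,0.0],[0.0,0.214,0.0],-1],[[0.006,0.0,0.002],[0.0,0.215,0.0],-1],[[0.005,0.0,0.001],[0.0,0.214,0.0],-1],[[0.006,0.0,0.003],[0.0,0.214,0.0],-1],[[0.005,0.0,0.003],[0.0,0.214,0.0],-1],[[0.004,0.0,0.003],[0.0,0.215,0.0],-1],[[-0.029,0.0,0.035],[0.0,0.0,0.0],-1],[[-0.03,0.0,0.035],[0.0,0.0,0.0],-1],[[-0.029,0.0,0.035],[0.0,0.0,0.0],-1]]
[[[-0.029,0.0,0.035],[0.0,0.0,0.0],-1]]
```

Request:
{"fn": "move_arm", "kwargs": {"increments": [[[-0.035, 0, -0.048], [0, 0, 0], -1], [[-0.035, 0, -0.048], [0, 0, 0], -1], [[-0.034, 0, -0.049], [0, 0, 0], -1], [[0.004, 0, -0.004], [0, 0.214, 0], -1], [[0.005, 0, -0.004], [0, 0.215, 0], -1], [[0.005, 0, -0.003], [0, 0.214, 0], -1], [[0.005, 0, -0.003], [0, 0.214, 0], -1], [[0.005, 0, -0.002], [0, 0.214, 0], -1], [[0.006, -0.001, -0.001], [0, 0.215, 0], -1], [[0.006, 0, -0.001], [0, 0.214, 0], -1]]}}

```text
time_s: 5.4
tcp_pos: [537.7, 187.1, 90.0]
orientation: [2.967, 0.944, -0.122]
force: [0.3, -0.2, -1.9]
gripper_width: 53.7
grasp_force: 30.0
```

```bash
python3 - <<'E'
from h import *
s=st()
F2=frame(-54.7,-40); g=np.array([521,176,32.])
plan([(g+[20,14,70],F2,-1,9),(g+[20,14,-3],F2,-1,4)])
E
```

```text
t 5.4 q [0.22, 0.28, 1.72, -0.04, 1.22, 1.18] grasp [539.  188.  108.9] w 53.7 [ 0.3 -0.2 -1.9]
[[[0.005,0.0,0.0],[0.0,0.166,0.0],-1],[[0.004,0.0,0.001],[0.0,0.165,0.0],-1],[[0.005,0.0,0.001],[0.001,0.166,0.0],-1],[[0.004,-0.001,0.002],[0.0,0.165,0.001],-1],[[0.004,0.0,0.002],[0.0,0.166,0.0],-1],[[0.005,0.0,0.002],[0.0,0.166,0.0],-1],[[0.003,0.0,0.002],[0.0,0.165,0.0],-1],[[0.004,0.0,0.003],[0.001,0.166,0.0],-1],[[0.003,0.0,0.004],[0.0,0.165,0.0],-1],[[-0.029,0.0,0.035],[0.0,0.0,0.0],-1]]
[[[-0.029,0.0,0.035],[0.0,0.0,0.0],-1],[[-0.03,0.0,0.035],[0.0,0.0,0.0],-1],[[-0.029,0.0,0.034],[0.0,0.0,0.0],-1]]
```

Request:
{"fn": "move_arm", "kwargs": {"increments": [[[0.005, 0, 0], [0, 0.166, 0], -1], [[0.004, 0, 0.001], [0, 0.165, 0], -1], [[0.005, 0, 0.001], [0.001, 0.166, 0], -1], [[0.004, -0.001, 0.002], [0, 0.165, 0.001], -1], [[0.004, 0, 0.002], [0, 0.166, 0], -1], [[0.005, 0, 0.002], [0, 0.166, 0], -1], [[0.003, 0, 0.002], [0, 0.165, 0], -1], [[0.004, 0, 0.003], [0.001, 0.166, 0], -1], [[0.003, 0, 0.004], [0, 0.165, 0], -1]]}}

```text
time_s: 6.52
tcp_pos: [550.8, 197.2, 87.0]
orientation: [-2.641, -0.843, -0.96]
force: [-0.2, 1.1, -2.9]
gripper_width: 53.4
grasp_force: 30.0
```

```bash
python3 - <<'E'
from h import *
s=st()
F2=frame(-54.7,-40); g=np.array([541,190,29.])
plan([(g+[0,0,4],F2,-1,4),(g,F2,-1)])
E
```

```text
t 6.525 q [-0.02, -0.09, 2.3, 0.9, 0.51, 0.21] grasp [540.9 190.1 101.5] w 53.4 [-0.2  1.1 -2.9]
[[[-0.027,0.0,0.033],[0.0,0.0,0.001],-1],[[-0.028,0.0,0.033],[-0.001,0.001,0.0],-1],[[-0.027,0.0,0.033],[0.0,0.0,0.001],-1],[[-0.028,0.0,0.032],[0.0,0.0,0.001],-1],[[-0.006,0.0,0.008],[0.0,0.0,0.0],-1]]
```

Request:
{"fn": "move_arm", "kwargs": {"increments": [[[-0.027, 0, 0.033], [0, 0, 0], -1], [[-0.028, 0, 0.033], [0, 0, 0], -1], [[-0.027, 0, 0.033], [0, 0, 0.001], -1], [[-0.028, 0, 0.032], [0, 0, 0.001], -1], [[-0.006, 0, 0.008], [0, 0, 0], -1], [[0, 0, 0], [0, 0, 0], -1]]}}

```text
time_s: 7.28
tcp_pos: [550.7, 197.1, 13.7]
orientation: [-2.643, -0.84, -0.955]
force: [-0.7, 0.2, -2.2]
gripper_width: 53.8
grasp_force: 30.0
```

```bash
python3 - <<'E'
from h import *
s=st()
t=viewer.read_camera("top"); v=viewer.read_camera("side")
cv2.imwrite("pics/a2.png",np.hstack([crop(t,(175,165,275,240),4),crop(v,(195,205,295,280),4)]))
F2=frame(-54.7,-40);z=F2.as_matrix()[:,2]
g=s["tcp_pos"]-19*z
plan([(g-[0,0,1.5],F2,-1)])
E
```

```text
t 7.275 q [-0.02, 0.11, 2.3, 1.24, 0.42, -0.16] grasp [540.8 190.   28.3] w 53.8 [-0.7  0.2 -2.2]
[[[-0.002,0.0,0.003],[-0.001,0.008,-0.002],-1]]
```

View pics/a2.png

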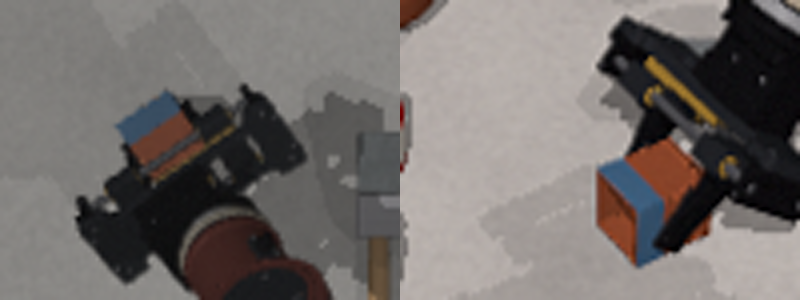

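Cup is lying on its side, mouth outward (blue rim at (150,115) top crop). Release and come around.

Request:
{"fn": "move_arm", "kwargs": {"increments": [[[-0.002, 0, 0.003], [0, 0.005, 0], -1], [[0, 0, 0], [0, 0, 0], 1], [[0, 0, 0], [0, 0, 0], 1], [[0, 0, 0], [0, 0, 0], 1], [[0, 0, 0], [0, 0, 0], 1]]}}

```text
time_s: 8.0
tcp_pos: [550.0, 196.8, 11.1]
orientation: [-2.643, -0.838, -0.957]
force: [0.1, 0.3, 0.8]
gripper_width: 83.9
grasp_force: 0.0
```

```bash
python3 - <<'E'
from h import *
s=st()
F=frame(-54.7,50);z=F.as_matrix()[:,2]
F2=R.from_rotvec(s["orientation"]); C=np.array([540,190,27.5]); A=C-80*z
plan([(C+[0,0,120],F2,1),(C+[40,28,130],frame(-54.7,0),1),(A+[0,0,70],F,1)])
E
```

```text
t 8.0 q [-0.02, 0.11, 2.31, 1.26, 0.41, -0.18] grasp [540.1 189.8  25.7] w 83.9 [0.1 0.3 0.8]
[[[0.065,0.0,-0.078],[0.0,0.0,0.0],1],[[0.065,-0.001,-0.078],[0.0,0.0,0.0],1],[[0.065,0.0,-0.078],[0.0,0.0,0.0],1],[[0.016,0.0,0.01],[-0.001,-0.266,-0.001],1],[[0.017,0.0,0.007],[0.0,-0.265,0.0],1],[[0.018,0.0,0.005],[-0.001,-0.266,-0.001],1],[[0.018,0.0,0.002],[0.0,-0.265,-0.001],1],[[0.019,0.001,0.0],[-0.001,-0.266,0.0],1],[[-0.001,0.0,0.001],[0.0,-0.278,0.0],1],[[-0.001,0.0,0.001],[0.0,-0.277,0.0],1]]
[[[0.0,-0.001,0.001],[0.0,-0.278,0.0],1],[[-0.001,0.0,0.001],[0.0,-0.278,0.0],1],[[0.0,0.0,0.001],[0.0,-0.278,0.0],1],[[-0.001,0.0,0.001],[0.0,-0.277,0.0],1]]
```

Request:
{"fn": "move_arm", "kwargs": {"increments": [[[0.065, 0, -0.078], [0, 0, 0], 1], [[0.065, 0, -0.078], [0, 0, 0], 1], [[0.065, 0, -0.078], [0, 0, 0], 1], [[0.016, 0, 0.01], [-0.001, -0.266, 0], 1], [[0.017, 0, 0.007], [0, -0.265, 0], 1], [[0.018, 0, 0.005], [-0.001, -0.266, 0], 1], [[0.018, 0, 0.002], [0, -0.265, -0.001], 1], [[0.019, 0.001, 0], [-0.001, -0.266, 0], 1], [[-0.001, 0, 0.001], [0, -0.278, 0], 1], [[-0.001, 0, 0.001], [0, -0.277, 0], 1]]}}

```text
time_s: 9.25
tcp_pos: [579.3, 217.5, 138.3]
orientation: [2.886, 0.92, -0.413]
force: [0.1, 0.6, 0.2]
gripper_width: 87.1
grasp_force: 0.0
```

```bash
python3 - <<'E'
from h import *
s=st()
F=frame(-54.7,50);z=F.as_matrix()[:,2]
C=np.array([540,190,27.5]); A=C-80*z
plan([(A+[0,0,60],F,1),(A,F,1)])
E
```

```text
t 9.25 q [0.28, 0.5, 1.36, -0.09, 1.55, 1.25] grasp [583.6 220.6 156.5] w 87.1 [0.1 0.6 0.2]
[[[0.001,0.0,0.007],[-0.001,-0.281,0.001],1],[[0.003,0.0,0.007],[0.0,-0.281,0.0],1],[[0.003,0.0,0.007],[-0.001,-0.281,0.001],1],[[0.004,-0.001,0.005],[0.0,-0.282,0.001],1],[[0.058,0.0,0.048],[0.0,0.0,0.0],1],[[0.057,0.0,0.049],[0.0,0.0,0.0],1]]
```

Request:
{"fn": "move_arm", "kwargs": {"increments": [[[0.001, 0, 0.007], [0, -0.281, 0], 1], [[0.003, 0, 0.007], [0, -0.281, 0], 1], [[0.003, 0, 0.007], [-0.001, -0.281, 0.001], 1], [[0.004, -0.001, 0.005], [0, -0.282, 0.001], 1], [[0.058, 0, 0.048], [0, 0, 0], 1], [[0.057, 0, 0.049], [0, 0, 0], 1], [[0, 0, 0], [0, 0, 0], 1]]}}

```text
time_s: 10.12
tcp_pos: [575.9, 216.2, 63.4]
orientation: [2.513, 0.801, -1.174]
force: [-0.4, 0.3, -0.2]
gripper_width: 86.8
grasp_force: 0.0
```

```bash
python3 - <<'E'
from h import *
s=st()
t=viewer.read_camera("top"); v=viewer.read_camera("side")
m=cv2.inRange(hsv(t),(0,90,50),(13,255,255))|cv2.inRange(hsv(t),(100,90,50),(120,255,255))
ct=blob(m,(195,180,235,218)); r=cv2.minAreaRect(ct); print(r, [onz(t,p,54)[:2].round(1).tolist() for p in cv2.boxPoints(r)], onz(t,r[0],54))
cv2.imwrite("pics/a3.png",np.hstack([crop(t,(175,165,275,240),4),crop(v,(195,205,295,280),4)]))
F=frame(-54.7,50)
plan([((540,190,27.5),F,1,3)])
E
```

```text
t 10.125 q [0.34, 1.08, 0.8, -0.24, 2.1, 1.27] grasp [587.8 224.6  75.6] w 86.8 [-0.4  0.3 -0.2]
((215.46153259277344, 199.1923065185547), (18.027755737304688, 15.531603813171387), 56.30992889404297) [[550.3, 227.6], [580.8, 183.4], [529.0, 147.9], [498.7, 192.0]] [539.64743429 187.73953909  54.        ]
[[[0.0,0.0,0.067],[0.0,-0.003,0.0],1],[[0.001,0.0,0.067],[-0.001,-0.004,0.001],1],[[0.0,0.0,0.067],[0.0,-0.003,0.0],1]]
```

View pics/a3.png

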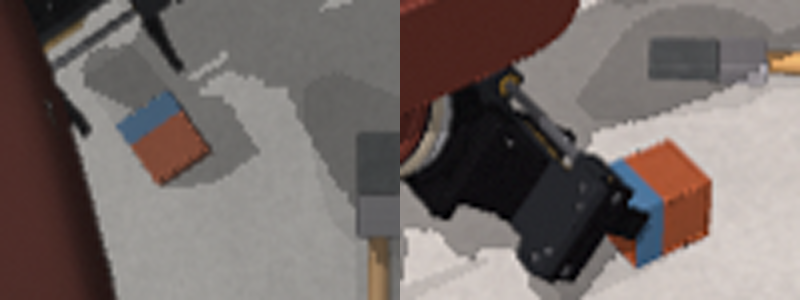

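Cup lies where expected, centre about (540,189), between the fingers. Gripping again.

Request:
{"fn": "move_arm", "kwargs": {"increments": [[[0, 0, 0.067], [0, 0, 0], 1], [[0, 0, 0.067], [0, 0, 0], 1], [[0, 0, 0.067], [0, -0.005, 0], 1], [[0, 0, 0], [0, 0, 0], -1], [[0, 0, 0], [0, 0, 0], -1], [[0, 0, 0], [0, 0, 0], -1], [[0, 0, 0], [0, 0, 0], -1], [[0, 0, 0], [0, 0, 0], -1]]}}

```text
time_s: 11.22
tcp_pos: [528.4, 182.0, 15.0]
orientation: [2.514, 0.801, -1.169]
force: [1.5, 1.5, 3.1]
gripper_width: 53.9
grasp_force: 30.0
```

```bash
python3 - <<'E'
from h import *
s=st(); print(s["grasp_force"])
F=frame(-54.7,50); F2=frame(-54.7,-40); F1=frame(-54.7,5)
g=np.array([540,190,30.])
x=plan([(g+[0,0,65],F,-1,3),(g+[0,0,70],F1,-1,7)]); print(); plan([(g+[0,0,70],F2,-1,8),(g+[0,0,8],F2,-1,3)],x)
E
```

```text
t 11.225 q [0.33, 1.0, 1.04, -0.24, 1.94, 1.29] grasp [540.3 190.4  27.3] w 53.9 [1.5 1.5 3.1]
30.000090000685304
[[[-0.043,0.0,-0.036],[0.0,-0.002,0.0],-1],[[-0.044,0.0,-0.036],[0.0,-0.001,0.001],-1],[[-0.043,0.0,-0.036],[0.0,-0.002,0.0],-1],[[0.003,0.0,-0.003],[0.0,0.214,0.0],-1],[[0.004,0.0,-0.003],[0.0,0.215,0.0],-1],[[0.004,0.0,-0.002],[0.0,0.214,0.0],-1],[[0.004,0.0,-0.002],[0.0,0.214,0.0],-1],[[0.005,0.0,-0.001],[0.0,0.215,0.0],-1],[[0.004,0.0,-0.001],[0.0,0.214,0.0],-1],[[0.005,0.0,-0.001],[0.0,0.214,0.0],-1]]

[[[0.004,0.0,-0.002],[0.0,0.188,0.0],-1],[[0.004,0.0,-0.001],[0.0,0.187,0.0],-1],[[0.005,0.0,-0.001],[0.0,0.188,0.0],-1],[[0.004,0.0,0.0],[0.0,0.187,0.0],-1],[[0.005,0.0,0.0],[0.0,0.188,0.0],-1],[[0.004,0.0,0.0],[0.0,0.187,0.0],-1],[[0.005,0.0,0.001],[0.0,0.188,0.0],-1],[[0.004,0.0,0.002],[0.0,0.187,0.0],-1],[[-0.033,0.0,0.039],[0.0,0.0,0.0],-1],[[-0.033,0.0,0.04],[0.0,0.0,0.0],-1]]
[[[-0.033,0.0,0.039],[0.0,0.0,0.0],-1]]
```

Request:
{"fn": "move_arm", "kwargs": {"increments": [[[-0.043, 0, -0.036], [0, 0, 0], -1], [[-0.044, 0, -0.036], [0, 0, 0], -1], [[-0.043, 0, -0.036], [0, 0, 0], -1], [[0.003, 0, -0.003], [0, 0.214, 0], -1], [[0.004, 0, -0.003], [0, 0.215, 0], -1], [[0.004, 0, -0.002], [0, 0.214, 0], -1], [[0.004, 0, -0.002], [0, 0.214, 0], -1], [[0.005, 0, -0.001], [0, 0.215, 0], -1], [[0.004, 0, -0.001], [0, 0.214, 0], -1], [[0.005, 0, -0.001], [0, 0.214, 0], -1]]}}

```text
time_s: 12.48
tcp_pos: [538.3, 188.8, 82.7]
orientation: [2.968, 0.945, -0.12]
force: [-0.2, -0.3, -3.0]
gripper_width: 54.0
grasp_force: 30.0
```

Request:
{"fn": "move_arm", "kwargs": {"increments": [[[0.004, 0, -0.002], [0, 0.188, 0], -1], [[0.004, 0, -0.001], [0, 0.187, 0], -1], [[0.005, 0, -0.001], [0, 0.188, 0], -1], [[0.004, 0, 0], [0, 0.187, 0], -1], [[0.005, 0, 0], [0, 0.188, 0], -1], [[0.004, 0, 0], [0, 0.187, 0], -1], [[0.005, 0, 0.001], [0, 0.188, 0], -1], [[0.004, 0, 0.002], [0, 0.187, 0], -1]]}}

```text
time_s: 13.48
tcp_pos: [549.4, 197.1, 86.6]
orientation: [-2.636, -0.842, -0.969]
force: [0.6, 1.1, -1.3]
gripper_width: 53.5
grasp_force: 30.0
```

```bash
python3 - <<'E'
from h import *
s=st()
F2=frame(-54.7,-40)
g=np.array([540,190,30.])
plan([(g+[0,0,6],F2,-1,4),(g+[0,0,3],F2,-1,1)])
E
```

```text
t 13.475 q [-0.03, -0.09, 2.31, 0.92, 0.51, 0.19] grasp [539.4 190.  101.1] w 53.5 [ 0.6  1.1 -1.3]
[[[-0.026,0.0,0.031],[0.0,-0.003,0.001],-1],[[-0.026,0.0,0.031],[-0.001,-0.003,0.001],-1],[[-0.026,0.001,0.032],[0.0,-0.003,0.001],-1],[[-0.026,0.0,0.031],[0.0,-0.003,0.001],-1],[[-0.005,0.0,0.006],[0.0,0.0,0.0],-1]]
```

Request:
{"fn": "move_arm", "kwargs": {"increments": [[[-0.026, 0, 0.031], [0, -0.003, 0.001], -1], [[-0.026, 0, 0.031], [0, -0.003, 0.001], -1], [[-0.026, 0.001, 0.032], [0, -0.003, 0.001], -1], [[-0.026, 0, 0.031], [0, -0.003, 0.001], -1], [[-0.005, 0, 0.006], [0, 0, 0], -1], [[0, 0, 0], [0, 0, 0], -1]]}}

```text
time_s: 14.22
tcp_pos: [549.9, 197.0, 17.5]
orientation: [-2.643, -0.839, -0.955]
force: [1.1, 0.6, -2.0]
gripper_width: 53.6
grasp_force: 30.0
```

```bash
python3 - <<'E'
from h import *
s=st()
v=viewer.read_camera("side");t=viewer.read_camera("top")
cv2.imwrite("pics/a4.png",np.hstack([crop(t,(175,165,275,240),4),crop(v,(195,205,295,280),4)]))
plan([(np.array([540,190,s["tcp_pos"][2]+19*.766-1.5]),frame(-54.7,-40),-1,1)])
E
```

```text
t 14.225 q [-0.02, 0.1, 2.31, 1.22, 0.42, -0.14] grasp [540.  189.9  32.1] w 53.6 [ 1.1  0.6 -2. ]
[[[-0.003,-0.001,0.003],[-0.001,0.007,-0.003],-1]]
```

View pics/a4.png

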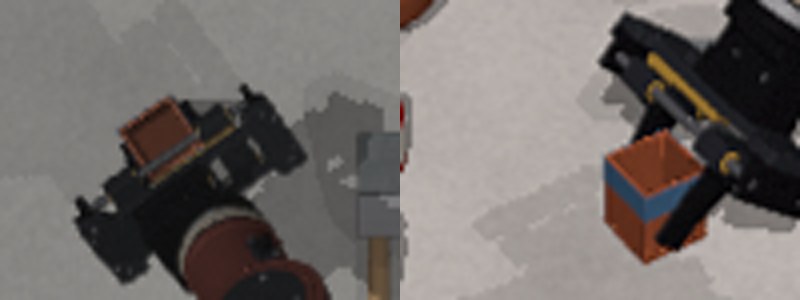

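Cup is mouth-up in the grip ((160,130) in the top crop). Lower slightly and release.

Request:
{"fn": "move_arm", "kwargs": {"increments": [[[-0.003, 0, 0.003], [0, 0.004, 0], -1], [[0, 0, 0], [0, 0, 0], -1], [[0, 0, 0], [0, 0, 0], 1], [[0, 0, 0], [0, 0, 0], 1], [[0, 0, 0], [0, 0, 0], 1], [[0, 0, 0], [0, 0, 0], 1], [[0.065, 0, -0.078], [0, 0, 0], 1], [[0.065, 0, -0.078], [0, 0, 0], 1], [[0.065, 0, -0.078], [0, 0, 0], 1]]}}

```text
time_s: 15.45
tcp_pos: [549.1, 196.2, 137.5]
orientation: [-2.644, -0.837, -0.955]
force: [0.2, -0.1, 0.2]
gripper_width: 86.8
grasp_force: 0.0
```

```bash
python3 - <<'E'
from h import *
s=st(); p=np.array(s["tcp_pos"])
F0=R.from_rotvec(s["orientation"])
plan([((480,60,270),frame(-62,-5),1),((458,-207,250),frame(-110.4,0),1,8)])
E
```

```text
t 15.45 q [-0.03, -0.21, 2.29, 0.74, 0.61, 0.41] grasp [539.2 189.2 152.1] w 86.8 [ 0.2 -0.1  0.2]
[[[-0.019,0.045,-0.108],[-0.024,-0.289,0.056],1],[[-0.033,0.046,-0.103],[-0.025,-0.289,0.056],1],[[-0.047,0.049,-0.097],[-0.024,-0.29,0.056],1],[[-0.06,0.052,-0.088],[-0.025,-0.289,0.056],1],[[-0.046,0.07,0.002],[-0.009,-0.02,0.201],1],[[-0.038,0.075,0.003],[-0.008,-0.019,0.202],1],[[-0.031,0.079,0.004],[-0.009,-0.02,0.201],1],[[-0.021,0.081,0.004],[-0.009,-0.019,0.202],1],[[-0.013,0.083,0.005],[-0.009,-0.02,0.201],1],[[-0.004,0.084,0.006],[-0.009,-0.019,0.202],1]]
[[[0.004,0.084,0.005],[-0.008,-0.02,0.201],1],[[0.014,0.083,0.006],[-0.009,-0.02,0.202],1]]
```

Request:
{"fn": "move_arm", "kwargs": {"increments": [[[-0.019, 0.045, -0.108], [-0.024, -0.289, 0.056], 1], [[-0.033, 0.046, -0.103], [-0.025, -0.289, 0.056], 1], [[-0.047, 0.049, -0.097], [-0.024, -0.29, 0.056], 1], [[-0.06, 0.052, -0.088], [-0.025, -0.289, 0.056], 1], [[-0.046, 0.07, 0.002], [-0.009, -0.02, 0.201], 1], [[-0.038, 0.075, 0.003], [-0.008, -0.019, 0.202], 1], [[-0.031, 0.079, 0.004], [-0.009, -0.02, 0.201], 1], [[-0.021, 0.081, 0.004], [-0.009, -0.019, 0.202], 1], [[-0.013, 0.083, 0.005], [-0.009, -0.02, 0.201], 1], [[-0.004, 0.084, 0.006], [-0.009, -0.019, 0.202], 1]]}}

```text
time_s: 16.7
tcp_pos: [466.4, -138.1, 229.5]
orientation: [-3.119, 0.224, -0.048]
force: [0.2, -1.2, 0.5]
gripper_width: 87.1
grasp_force: 0.0
```

Request:
{"fn": "move_arm", "kwargs": {"increments": [[[0.004, 0.084, 0.005], [-0.008, -0.02, 0.201], 1], [[0.014, 0.083, 0.006], [-0.009, -0.02, 0.202], 1], [[0, 0, 0], [0, 0, 0], 1]]}}

```text
time_s: 17.08
tcp_pos: [460.7, -205.8, 223.9]
orientation: [-3.082, 0.551, -0.011]
force: [0.5, 0.7, -0.3]
gripper_width: 87.2
grasp_force: 0.0
```

```bash
python3 - <<'E'
from h import *
s=st()
v=viewer.read_camera("side");t=viewer.read_camera("top")
cv2.imwrite("pics/a5.png",np.hstack([crop(t,(195,165,355,285),2.5),crop(v,(220,130,340,220),10/3)]))
plan([((458,-207.5,180),frame(-110.4,0),1,1)])
E
```

```text
t 17.075 q [-0.58, -0.08, 1.84, 0.01, 1.38, 1.34] grasp [ 460.5 -205.9  242.9] w 87.2 [ 0.5  0.7 -0.3]
[[[-0.002,0.006,0.079],[-0.012,-0.005,0.005],1],[[-0.002,0.006,0.079],[-0.011,-0.005,0.006],1]]
```

View pics/a5.png

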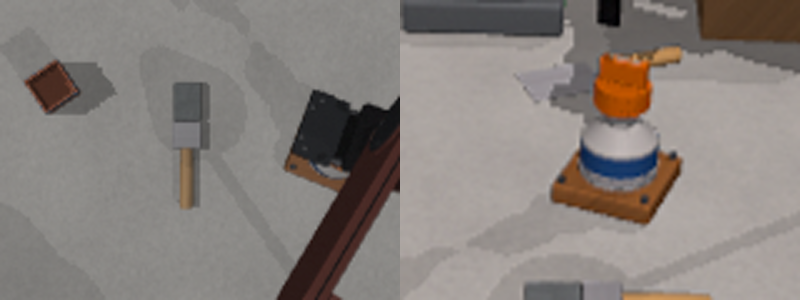

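Cup stands free and upright at (50,87) in the top crop. The gripper is above the cap. Cross-check the axis with the side view, then descend.

```bash
python3 - <<'E'
from h import *
v=viewer.read_camera("side"); h=hsv(v)
ct=blob(cv2.inRange(h,(5,170,130),(18,255,255)),(265,140,310,180)); x,y,w,hh=cv2.boundingRect(ct)
m=np.zeros(h.shape[:2],np.uint8); cv2.drawContours(m,[ct],-1,255,-1); rows=[(r,np.flatnonzero(m[r]).min(),np.flatnonzero(m[r]).max()) for r in range(y,y+hh)]; print(rows)
for c in ((458,-208),(460,-205)): print(proj(v,(*c,119)),proj(v,(*c,158)),proj(v,(*c,132)))
b=blob(cv2.inRange(h,(105,120,60),(125,255,255)),(268,160,305,195)); print("band",cv2.boundingRect(b))
E
```

```text
[(147, np.int64(281), np.int64(284)), (148, np.int64(280), np.int64(294)), (149, np.int64(280), np.int64(294)), (150, np.int64(280), np.int64(294)), (151, np.int64(280), np.int64(293)), (152, np.int64(280), np.int64(293)), (153, np.int64(279), np.int64(293)), (154, np.int64(279), np.int64(294)), (155, np.int64(279), np.int64(294)), (156, np.int64(279), np.int64(294)), (157, np.int64(280), np.int64(294)), (158, np.int64(280), np.int64(294)), (159, np.int64(279), np.int64(294)), (160, np.int64(278), np.int64(294)), (161, np.int64(279), np.int64(294)), (162, np.int64(279), np.int64(293)), (163, np.int64(280), np.int64(292)), (164, np.int64(282), np.int64(291))]
[286.43051106 157.5692906 ] [287.03687385 147.65586631] [286.63081847 154.29446509]
[285.8609484  157.99998453] [286.46044866 148.07797014] [286.05898624 154.7223642 ]
band (274, 174, 23, 10)
```

Request:
{"fn": "move_arm", "kwargs": {"increments": [[[-0.002, 0.006, 0.079], [-0.012, -0.005, 0.005], 1], [[-0.002, 0.006, 0.079], [-0.011, -0.005, 0.006], 1], [[0, 0, 0], [0, 0, 0], 1]]}}

```text
time_s: 17.6
tcp_pos: [456.8, -205.5, 158.9]
orientation: [-3.091, 0.554, 0.007]
force: [0.6, 0.8, 1.0]
gripper_width: 87.1
grasp_force: 0.0
```

```bash
python3 - <<'E'
from h import *
st()
plan([((458,-207.5,153.5),frame(-110.4,0),1,2)])
E
```

```text
t 17.6 q [-0.58, -0.02, 1.91, -0.0, 1.26, 1.35] grasp [ 456.9 -205.6  177.9] w 87.1 [0.6 0.8 1. ]
[[[0.002,0.002,0.03],[-0.001,0.004,0.002],1],[[0.003,0.002,0.031],[-0.001,0.005,0.001],1]]
```

Request:
{"fn": "move_arm", "kwargs": {"increments": [[[0.002, 0.002, 0.03], [0, 0.004, 0.002], 1], [[0.003, 0.003, 0.031], [0, 0.005, 0.001], 1], [[0, 0, 0], [0, 0, 0], 1]]}}

```text
time_s: 17.98
tcp_pos: [459.2, -210.0, 136.1]
orientation: [3.09, -0.559, 0.006]
force: [-0.0, 0.3, -0.7]
gripper_width: 87.2
grasp_force: 0.0
```

```bash
python3 - <<'E'
from h import *
st()
plan([((458,-207.5,153.5),frame(-110.4,0),1,1)])
E
```

```text
t 17.975 q [-0.59, 0.01, 1.92, 0.0, 1.2, 1.34] grasp [ 459.1 -210.   155.1] w 87.2 [-0.   0.3 -0.7]
[[[-0.005,-0.005,0.004],[0.001,-0.008,-0.004],1]]
```

Request:
{"fn": "move_arm", "kwargs": {"increments": [[[0, 0, 0], [0, 0, 0], -1], [[0, 0, 0], [0, 0, 0], -1], [[0, 0, 0], [0, 0, 0], -1], [[0, 0, 0], [0, 0, 0], -1], [[0, 0, 0], [0, 0, 0], -1], [[0, 0, 0], [0, 0, 0], -1], [[0, 0, 0], [0, 0, 0], -1], [[0, 0, 0], [0, 0, 0], -1]]}}

```text
time_s: 18.98
tcp_pos: [459.7, -210.3, 136.9]
orientation: [3.09, -0.559, 0.008]
force: [-0.6, 0.3, 0.8]
gripper_width: 14.8
grasp_force: 0.1
```

Request:
{"fn": "move_arm", "kwargs": {"increments": [[[0, 0, 0], [0, 0, 0], -1], [[0, 0, 0], [0, 0, 0], -1], [[0, 0, 0], [0, 0, 0], -1]]}}

```text
time_s: 19.35
tcp_pos: [459.7, -210.3, 136.9]
orientation: [3.09, -0.559, 0.008]
force: [-0.1, 0.4, -0.1]
gripper_width: 13.3
grasp_force: 30.0
```

```bash
python3 - <<'E'
from h import *
s=st(); print(s["wrist_torque"].round(2)); print(np.degrees(np.arctan2(*R.from_rotvec(s["orientation"]).as_matrix()[:2,1][::-1])))
E
```

```text
t 19.35 q [-0.59, 0.01, 1.92, 0.0, 1.2, 1.34] grasp [ 459.6 -210.3  155.9] w 13.3 [-0.1  0.4 -0.1]
[0.06 0.04 0.03]
-110.50664732319665
```

Request:
{"fn": "move_arm", "kwargs": {"increments": [[[0, 0, 0.006], [0, 0, 0], -1], [[0, 0, 0.006], [0, 0, 0], -1], [[0, 0, 0.006], [0, 0, 0], -1], [[0, 0, 0.005], [0, 0, 0], -1], [[0, 0, 0], [0, 0, 0], -1]]}}

```text
time_s: 19.98
tcp_pos: [459.8, -210.4, 128.7]
orientation: [3.09, -0.559, 0.008]
force: [-4.6, 1.8, 9.2]
gripper_width: 13.7
grasp_force: 30.0
```

```bash
python3 - <<'E'
from h import *
s=st(); print(s["wrist_torque"].round(2)); v=viewer.read_camera("side"); h=hsv(v)
ct=blob(cv2.inRange(h,(5,170,130),(18,255,255)),(265,140,310,185)); print(cv2.boundingRect(ct))
E
```

```text
t 19.975 q [-0.59, 0.02, 1.93, 0.0, 1.19, 1.34] grasp [ 459.7 -210.3  147.7] w 13.7 [-4.6  1.8  9.2]
[ 0.55  0.83 -0.03]
(279, 150, 16, 17)
```

Force matches the spring. The side force agrees with a ~2 mm offset along tool x, so I correct that, push a bit deeper and start turning.

Request:
{"fn": "move_arm", "kwargs": {"increments": [[[0.004, 0, 0.003], [0, 0, 0], -1], [[0.001, 0, 0.002], [0, 0, 0], -1], [[0, 0, 0], [0, 0, 0], -1], [[0, 0, 0], [0, 0, -0.2], -1], [[0, 0, 0], [0, 0, -0.2], -1], [[0, 0, 0], [0, 0, 0], -1]]}}

```text
time_s: 20.78
tcp_pos: [461.6, -210.7, 126.8]
orientation: [3.132, -0.231, 0.008]
force: [-4.7, 3.2, 9.9]
gripper_width: 13.9
grasp_force: 30.0
```

```bash
python3 - <<'E'
from h import *
s=st(); print(s["wrist_torque"].round(2)); print(np.degrees(np.arctan2(*R.from_rotvec(s["orientation"]).as_matrix()[:2,1][::-1])), R.from_rotvec(s["orientation"]).inv().apply(s["force"]))
E
```

```text
t 20.775 q [-0.58, 0.03, 1.93, 0.0, 1.18, 1.13] grasp [ 461.5 -210.6  145.8] w 13.9 [-4.7  3.2  9.9]
[0.79 0.89 0.04]
-98.42636833707385 [-5.1018413  -2.50177865 -9.8798463 ]
```

Tool x points the other way than I assumed, so the shift went the wrong way. Correcting toward (458.5,-208.5).

Request:
{"fn": "move_arm", "kwargs": {"increments": [[[-0.004, -0.002, 0], [0, 0, 0], -1], [[-0.004, -0.002, 0], [0, 0, 0], -1], [[0, 0, 0.001], [0, 0, 0], -1], [[0, 0, 0], [0, 0, -0.2], -1], [[0, 0, 0], [0, 0, -0.2], -1], [[0, 0, 0], [0, 0, 0], -1]]}}

```text
time_s: 21.52
tcp_pos: [460.8, -210.2, 127.7]
orientation: [3.134, 0.097, 0.015]
force: [0.4, 0.3, 10.4]
gripper_width: 14.0
grasp_force: 30.0
```

```bash
python3 - <<'E'
from h import *
s=st(); print(s["wrist_torque"].round(2)); print(np.degrees(np.arctan2(*R.from_rotvec(s["orientation"]).as_matrix()[:2,1][::-1])), R.from_rotvec(s["orientation"]).inv().apply(s["force"]))
E
```

```text
t 21.525 q [-0.58, 0.02, 1.93, 0.0, 1.18, 0.92] grasp [ 460.7 -210.   146.7] w 14.0 [ 0.4  0.3 10.4]
[ 0.2  -0.06 -0.02]
-86.44259636525385 [  0.53287468  -0.21963566 -10.35640258]
```

Request:
{"fn": "move_arm", "kwargs": {"increments": [[[0, 0, 0.003], [0, 0, 0], -1], [[0, 0, 0], [0, 0, -0.2], -1], [[0, 0, 0], [0, 0, -0.2], -1], [[0, 0, 0], [0, 0, -0.2], -1], [[0, 0, 0], [0, 0, -0.2], -1], [[0, 0, 0], [0, 0, 0], -1]]}}

```text
time_s: 22.28
tcp_pos: [460.7, -210.0, 126.6]
orientation: [3.044, 0.747, 0.013]
force: [-0.2, 0.7, 10.5]
gripper_width: 13.8
grasp_force: 30.0
```

```bash
python3 - <<'E'
from h import *
s=st(); print(s["wrist_torque"].round(2)); print(np.degrees(np.arctan2(*R.from_rotvec(s["orientation"]).as_matrix()[:2,1][::-1])), R.from_rotvec(s["orientation"]).inv().apply(s["force"]))
v=viewer.read_camera("side");t=viewer.read_camera("top")
cv2.imwrite("pics/a6.png",np.hstack([crop(t,(195,165,355,285),2.5),crop(v,(250,130,330,190),5)]))
E
```

```text
t 22.275 q [-0.58, 0.02, 1.93, 0.0, 1.18, 0.51] grasp [ 460.6 -209.9  145.6] w 13.8 [-0.2  0.7 10.5]
[0.29 0.   0.08]
-62.44111272266752 [  0.20134528  -0.66288592 -10.51170064]
```

View pics/a6.png

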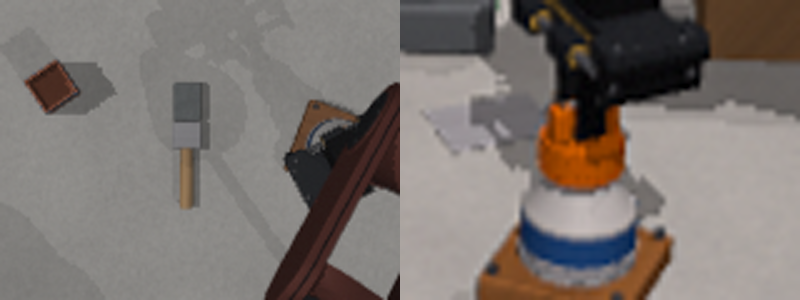

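The wing at (580,125) in the side crop has turned with the gripper, about 48° so far. Turning on to ~77° and then lifting.

Request:
{"fn": "move_arm", "kwargs": {"increments": [[[0, 0, 0], [0, 0, -0.2], -1], [[0, 0, 0], [0, 0, -0.2], -1], [[0, 0, 0], [0, 0, -0.2], -1], [[0, 0, 0], [0, 0, -0.2], -1], [[0, 0, 0], [0, 0, -0.17], -1], [[0, 0, 0], [0, 0, 0], -1], [[0, 0, -0.01], [0, 0, 0], -1], [[0, 0, -0.02], [0, 0, 0], -1], [[0, 0, -0.03], [0, 0, 0], -1], [[0, 0, 0], [0, 0, 0], -1]]}}

```text
time_s: 23.62
tcp_pos: [459.0, -209.3, 148.9]
orientation: [2.761, 1.486, 0.006]
force: [-0.2, -0.5, -0.6]
gripper_width: 13.9
grasp_force: 30.0
```

```bash
python3 - <<'E'
from h import *
s=st(); print(np.degrees(np.arctan2(*R.from_rotvec(s["orientation"]).as_matrix()[:2,1][::-1])))
E
```

```text
t 23.625 q [-0.58, -0.01, 1.92, 0.0, 1.23, -0.0] grasp [ 458.8 -209.3  167.9] w 13.9 [-0.2 -0.5 -0.6]
-33.405389632086916
```

Request:
{"fn": "move_arm", "kwargs": {"increments": [[[0, 0, -0.03], [0, 0, 0], -1], [[0, 0, -0.04], [0, 0, 0], -1], [[0, 0, -0.04], [0, 0, 0], -1], [[0, 0, -0.04], [0, 0, 0], -1], [[0, 0, -0.02], [0, 0, 0], -1], [[0, 0, 0], [0, 0, 0], -1], [[0, 0, 0], [0, 0, 0], -1], [[0, 0, 0], [0, 0, 0], -1], [[0, 0, 0], [0, 0, 0], -1]]}}

```text
time_s: 24.75
tcp_pos: [458.0, -208.6, 215.5]
orientation: [2.763, 1.487, 0.004]
force: [1.0, 0.2, -0.2]
gripper_width: 13.4
grasp_force: 30.0
```

```bash
python3 - <<'E'
from h import *
s=st(); print(s["grasp_force"])
v=viewer.read_camera("side");t=viewer.read_camera("top")
cv2.imwrite("pics/a7.png",np.hstack([crop(t,(195,165,355,285),2.5),crop(v,(240,110,340,185),4)]))
E
```

```text
t 24.75 q [-0.58, -0.07, 1.85, 0.0, 1.36, -0.0] grasp [ 457.9 -208.6  234.5] w 13.4 [ 1.   0.2 -0.2]
29.994981586933136
```

View pics/a7.png

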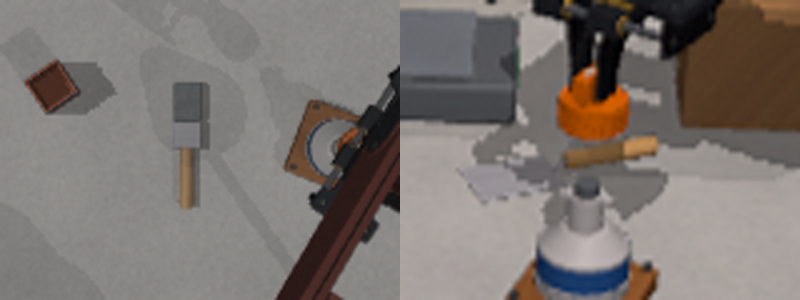

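The cap hangs level over the open bottle ((592,100) in the side crop), and the cup stands mouth-up at (50,87). Handing in.

```bash
python3 -c "
from station import ticket
print(ticket.sign_off())"
```

```text
the job is handed in; nothing more can be done
None
```

The job is handed in (no verdict came back): the cup stands mouth-up and released, and the gripper holds the orange cap level and still about 8 cm above where it sat, over the open bottle, at 24.75 s of the 72 s allowed.

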